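# Sort out the gel bench: three things on the wrong equipment

## Robot

A 7-joint arm with a two-finger parallel gripper is mounted at the origin on the work surface. World frame = base frame: x ahead of the robot, y to its left, z up, the work surface at z = 0. Lengths are in m, angles in rad, forces in N, time in s.
With the tool pointing down it reaches from about 0.35 to 0.9 m from the base axis. Payload 8.1 kg.
Tool frame: the origin (TCP) lies at the very end of the fingers, on their centre line; the grasp point (between the pads) lies 19 mm behind it (grip_point_offset is the z of the grasp point in the tool frame, in m); z points along the fingers, y is the line along which they close (so a half turn about z gives the same grasp; the last joint's range is limited). The gripper opens to 92 mm and grips with 3 to 60 N. Pads are 19 mm wide; open, the fingers measure 130 mm over their backs; the gripper's body (75 mm by 190 mm) begins 47 mm behind the grasp point.
Start: joints at [-1.432, 0.434, 0.025, 1.573, -0.012, 1.134, -0.075], TCP at [0.15, 0.607, 0.227] pointing down, gripper open.
Joint ranges: [-2.62, 2.62], [-0.44, 2.09], [-1.27, 1.32], [0.08, 2.57], [-1.32, 4.46], [0.12, 2], [-2.74, 2.74]. Speed limits (rad/s): [2.22, 2.22, 3.01, 3.01, 3.14, 3.14, 3.14].

## Interface

Orientations are given as a 3x3 rotation matrix whose columns are the frame's x, y, z axes.
In Python, from station import get_obs, get_image, finish_job, spot_in, masks_of, grip_point_offset gives the robot as it stands.
- The arm moves only by the tool send_rows, never from a script. Its argument "plan" is a list of rows, each a list of 3 entries, a list of its own where there are three numbers: the opening, from 0 (shut) to 1 (fully open), then the shift along the tool's x, y, z in m, then the turn, a rotation vector about the tool's x, y, z in rad. A call has 1 to 20 rows; each row is the pose to reach, as a shift and turn from the pose commanded when the call began, along the tool's axes at that moment; what a row does not reach only later rows make up. A row lasts 1/8 s, in which the tool goes at most 62.5 mm and 10.7 degrees, less where a joint would pass 70% of its speed; a pose out of reach is approached as far as the arm can. A call with a gripper value outside its range is refused whole. The fingers move at their own pace and stop on an object; "squeeze" is the grip in N (left out, the last holds). Time passes only in rows, so rows that repeat a pose let the fingers close. It gives the time, the measured TCP pose, the force, the opening and the grip force at its end, in the units of the state.
- get_obs(): the state, without advancing time (a new reading comes with each control period).
- get_image(name): name is "side" or "top"; returns a dict with "img" (400x640x3 uint8, blue, green, red), "fov_y" (degrees; the focal length in pixels is half the picture's height over the tangent of half this angle, whatever the lens; pixels are square), "cx", "cy" (the principal point, pixels), "eye" and "rotation" of the camera in the world. Camera axes: x right, y down, z forward; pixel columns grow to the right and rows downward; lengths in m; the calibration is good to about 2 mm. A picture is of the moment at which its call begins. There is no depth.
- finish_job(): hands the job in; it is judged then, once.
Trained networks look in the newest picture that a camera, given by its name, has taken for a name from the list of things; names that differ only in an ending like _2 or _b are one class to them, and where a whole thing is asked for, a point or a joint stands for the part that bears it (a point fixed in the world has none). Each returns a list of dicts, best first, with "conf" (0 to 1); they miss things now and then, are a little off and sometimes report something else, mostly with a low value. They report only what shows in the picture. A call takes as long as a camera call. They do not tell look-alikes from the thing itself.
- spot_in(thing, camera): "at" ([column, row] in pixels, amid what is visible of it).
- masks_of(thing, camera): "region" (400x640 bool, what is visible of it) and "at" ([column, row] in pixels, amid what is visible of it).
The state is a dict: "clock": time; "joints": joint angles; "joint_velocities": joint speeds; "joint_torque": joint torques, N m; "ee_pos": TCP position; "orientation": TCP orientation; "wrist_force": force on the tool from outside, world axes, zero at the start; "ft_torque": the same for the moment, N m; "finger_gap": opening from 0.0 (shut) to 1.0 (fully open); "gripper_force": force on a finger pad.
Only numpy, scipy, OpenCV 4.12 (cv2) and the standard library are available. Lean on these libraries where they do the work, as an engineer would, in place of code of your own. Each camera call takes 0.05 s, during which the arm holds its last target. There are 200 camera calls.

## Task

The three things on the gel bench each stand on the wrong equipment: put the capped bottle on the round plate of the stirrer, the aluminium tube block on the plate of the heater and the tip box in the shallow white tray, first parking one of them in the middle of the empty rubber mat, and letting it go there, to free a place. Set each down gently, upright and well centred, the block and the tip box squared up with their long side along the long side of the plate or tray. Do not tip anything over, and leave the beaker, the white tube rack and the amber jar where they are.

Things in the scene. Friction and masses are not known exactly. Their poses are not given: they have to be found in the camera images.
- bottle: small clear glass laboratory bottle with a paper label band and a blue screw cap, much smaller than the two fixed buffer bottles at the back of the bench: body 56 mm diameter to 66 mm height, cap 44 mm diameter from 84 to 108 mm height (the total height); about 0.2 kg. Origin at the centre of its underside, z up along its axis. At the start it stands on the heater.
- block: solid bare aluminium tube block, 50 mm along its x, 90 mm along its y (long side), 40 mm high, with six small capped tubes fixed in its top that reach 50 mm height; about 0.35 kg. Origin at the centre of its underside. At the start it stands in the tray.
- tipbox: box of pipette tips: translucent lower box with a yellow rack of 40 tips on top, 56 mm along its x, 84 mm along its y (long side), 54 mm high, one solid piece; about 0.12 kg. Origin at the centre of its underside. At the start it stands on the stirrer.
- stirrer: white magnetic stirrer, fixed: housing 150 x 130 mm, 46 mm high, with a round flat white plate of 120 mm diameter whose top is 55 mm above the bench. Origin on the bench under the plate's centre; its front with the black knob faces its -x (housing from x -85 to +65 mm). The bottle's place.
- heater: grey block heater, fixed: housing 135 x 135 mm, 36 mm high, with a flat rectangular aluminium plate, 80 mm along its x and 110 mm along its y, whose top is 45 mm above the bench. Origin on the bench under the plate's centre; its front with three black windows faces its -x. The tube block's place.
- tray: shallow white rimmed tray, fixed: 115 mm along its x and 145 mm along its y outside, walls 5 mm thick, floor 5 mm above the bench, rim 12 mm above the bench. Origin on the bench under its centre. The tip box's place.
- mat: dark square rubber mat, fixed, 150 x 150 mm, 4 mm thick, empty at the start: the parking spot. Origin on the bench under its centre.
- beaker: empty glass beaker, 60 mm diameter at the rim, 75 mm high, loose, nearest the robot in the middle; to be left alone. Origin at the centre of its underside.
- rack: low white plastic tube rack with 12 open cells, 80 x 120 x 30 mm, loose, far right; to be left alone. Origin at the centre of its underside.
- jar: squat amber glass jar with a paper label and white lid, 60 mm diameter, 60 mm high, loose, far left; to be left alone. Origin at the centre of its underside.
There are look-alikes about, which are no part of the job. Leave any pink look-alike of the heater alone.

How it is judged:
On the way:
1. one of the three things has been parked upright in the middle of the mat (within 50 mm of its centre) and let go (((horizontal distance between bottle and mat below 0.05 m and height (world z) of bottle below 0.01 m and angle between bottle's own z axis and vertical below 0.1 rad and contact force between the fingers and bottle below 0.1 N) or (horizontal distance between block and mat below 0.05 m and height (world z) of block below 0.01 m and angle between block's own z axis and vertical below 0.1 rad and contact force between the fingers and block below 0.1 N) or (horizontal distance between tipbox and mat below 0.05 m and height (world z) of tipbox below 0.01 m and angle between tipbox's own z axis and vertical below 0.1 rad and contact force between the fingers and tipbox below 0.1 N))), for 0.2 s.
At the end, for the whole second after the job is handed in: Bottle on the stirrer plate, tube block on the heater plate, tip box on the tray floor: each resting there, upright within 0.1 rad, at rest, centred within 15 mm; block and tip box within 0.2 rad of square, long side along the long side of plate or tray (horizontal distance between bottle and stirrer below 0.015 m and z of bottle in the frame of stirrer between 0.051 and 0.061 m and angle between each of bottle, block, tipbox's own z axis and vertical below 0.1 rad and linear speed of each of bottle, block, tipbox below 0.02 m/s and horizontal distance between block and heater below 0.015 m and z of block in the frame of heater between 0.041 and 0.051 m and angle between the x axis of block and the x axis of heater, either way round below 0.2 rad and horizontal distance between tipbox and tray below 0.015 m and z of tipbox in the frame of tray between 0.001 and 0.011 m and angle between the x axis of tipbox and the x axis of tray, either way round below 0.2 rad); the robot touches nothing.
It fails at once if the bottle, the tube block or the tip box is tipped over (angle between any of bottle, block, tipbox's own z axis and vertical above 0.6 rad).
It fails at once if the beaker is shifted by more than 30 mm or knocked over (distance of beaker from where it was at the start of the episode above 0.03 m or angle between beaker's own z axis and vertical above 0.5 rad).
It fails at once if the white tube rack is shifted by more than 30 mm or knocked over (distance of rack from where it was at the start of the episode above 0.03 m or angle between rack's own z axis and vertical above 0.5 rad).
It fails at once if the amber jar is shifted by more than 30 mm or knocked over (distance of jar from where it was at the start of the episode above 0.03 m or angle between jar's own z axis and vertical above 0.5 rad).
It fails at once if a thing is dropped or slammed onto its place (more than 80 N) (contact force between bottle and stirrer above 80 N or contact force between block and heater above 80 N or contact force between tipbox and tray above 80 N).
It also fails if it takes over 120 s, if anything falls off the work surface, if the arm or the gripper's body presses on something with over 40 N, if the wrist force passes 120 N, or if a joint passes its speed limit or range.

## Working session

There is one attempt and no reset: what is moved stays moved. The work goes in short steps, Python scripts to look and compute and a tool call to move; the robot and the scene stay as the last step left them, time stands still between calls to the robot, and variables do not carry over. Pictures are saved under pics/ and viewed, at most 14 in all, crops included, and the job is handed in when it is done.

Besides the shell and the picture viewer there is one more tool, called as name(argument=value, ...), one argument or row to a line, values as JSON. send_rows: Moves the arm, as the interface text tells. Its arguments: {"type":"object","properties":{"plan":{"type":"array"},"squeeze":{"type":"number"}},"required":["plan"]}

```bash
mkdir -p pics; ls; python3 - <<'E'
from station import *
import cv2,numpy as np
o=get_obs();print(o['clock'],o['ee_pos'],np.round(o['orientation'],3).tolist(),o['finger_gap'],grip_point_offset)
for c in('side','top'):
    d=get_image(c);cv2.imwrite(f'pics/{c}0.png',d['img']);print(c,d['fov_y'],d['cx'],d['cy'],np.round(d['eye'],4).tolist(),np.round(d['rotation'],4).tolist(),d.keys())
    for t in 'bottle block tipbox stirrer heater tray mat beaker rack jar'.split():
        print(t,[(np.round(m['at']).tolist(),round(m['conf'],2),int(m['region'].sum())) for m in masks_of(t,c)])
E
```

```text
pics
0.0 [0.14959939 0.60628662 0.22592786] [[-0.971, 0.24, -0.0], [0.24, 0.971, -0.002], [-0.0, -0.002, -1.0]] 0.9979634803033703 -0.0188
side 47.25120236769418 322.0824554984048 204.49912244323966 [-0.1184, -0.8497, 1.1155] [[0.8047, -0.4344, 0.4047], [-0.5937, -0.5955, 0.5413], [0.0058, -0.6758, -0.7371]] dict_keys(['img', 'fov_y', 'cx', 'cy', 'eye', 'rotation'])
bottle [([367.0, 179.0], 0.9, 533)]
block [([382.0, 272.0], 0.62, 666)]
tipbox [([245.0, 139.0], 0.59, 501)]
stirrer [([242.0, 154.0], 0.56, 1133)]
heater [([363.0, 205.0], 0.94, 1248), ([302.0, 289.0], 0.79, 2419), ([412.0, 343.0], 0.76, 2993)]
tray [([370.0, 278.0], 0.71, 1195)]
mat [([317.0, 169.0], 0.73, 1215), ([298.0, 116.0], 0.58, 261)]
beaker [([293.0, 197.0], 0.86, 413)]
rack [([429.0, 241.0], 0.61, 1047), ([288.0, 198.0], 0.55, 404)]
jar [([366.0, 181.0], 0.16, 507)]
top 52.26411266376548 316.4098984066436 199.33542904495184 [0.3793, -0.0935, 1.1837] [[-0.0266, -0.9966, 0.0782], [-0.9996, 0.0267, 0.0], [-0.0021, -0.0782, -0.9969]] dict_keys(['img', 'fov_y', 'cx', 'cy', 'eye', 'rotation'])
bottle [([315.0, 144.0], 0.83, 426), ([398.0, 206.0], 0.56, 1459)]
block [([404.0, 199.0], 0.65, 634)]
tipbox [([158.0, 225.0], 0.68, 833)]
stirrer [([172.0, 235.0], 0.63, 2142)]
heater [([381.0, 272.0], 0.95, 2433), ([318.0, 160.0], 0.91, 1665), ([479.0, 223.0], 0.84, 2481)]
tray [([401.0, 207.0], 0.73, 1425)]
mat [([244.0, 165.0], 0.73, 2578)]
beaker [([277.0, 224.0], 0.91, 390), ([156.0, 224.0], 0.35, 792)]
rack [([406.0, 132.0], 0.69, 1244)]
jar [([152.0, 134.0], 0.83, 475)]
```

View pics/top0.png

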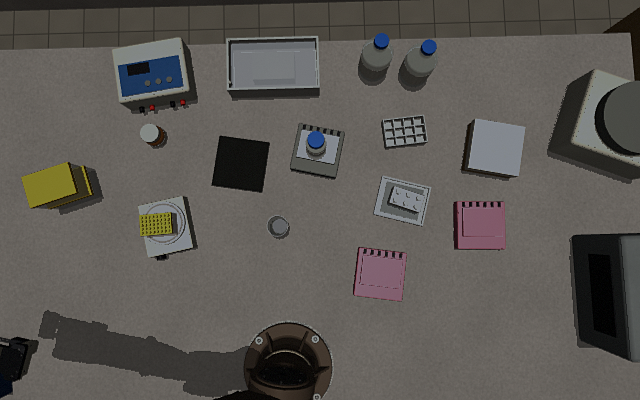

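View pics/side0.png

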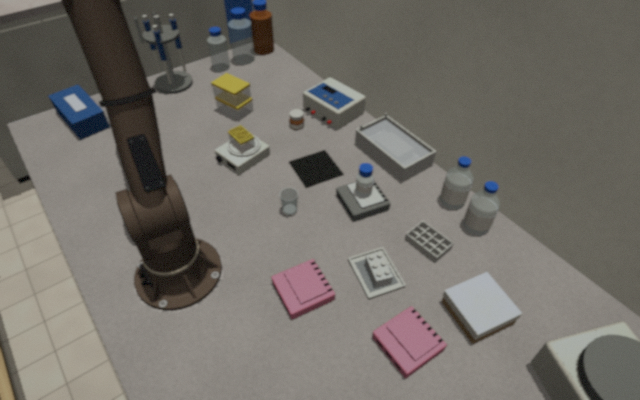

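Candidates in the top view:
- **Bottle:** the small one on the grey heater at (315,144). The look-alikes are the fixed buffer bottles at (376,55) and (421,63).
- **Block:** in the small tray at (405,198). The rack at (405,131) could be mistaken for it.
- **Tip box:** on the stirrer at (156,224). The big yellow box at (58,186) is a look-alike.
- **Heater:** the grey one at (318,150). The pink ones at (381,273) and (480,225) are to be left alone.
- **Tray:** (402,200). The big tray at (273,65) and the white box at (495,148) are look-alikes.

I'll check these choices in one close crop.

```bash
cat > h.py <<'E'
from station import *
import cv2,numpy as np
def cam(c):
    d=get_image(c); d['f']=200/np.tan(np.radians(d['fov_y']/2)); d['R']=np.array(d['rotation']); d['e']=np.array(d['eye']); return d
def back(d,uv,z):
    uv=np.atleast_2d(uv).astype(float)
    r=np.c_[(uv[:,0]-d['cx'])/d['f'],(uv[:,1]-d['cy'])/d['f'],np.ones(len(uv))]@d['R'].T
    return (d['e']+r*((z-d['e'][2])/r[:,2])[:,None])[:,:2]
def proj(d,P):
    q=(np.atleast_2d(P)-d['e'])@d['R']
    return q[:,:2]/q[:,2:]*d['f']+[d['cx'],d['cy']]
def box(lx,ly,z0,z1,x,y,a):
    c,s=np.cos(a),np.sin(a)
    return np.array([[x+c*u*lx/2-s*v*ly/2,y+s*u*lx/2+c*v*ly/2,z] for z in(z0,z1) for u,v in((-1,-1),(1,-1),(1,1),(-1,1))])
E
python3 - <<'E'
from h import *
d=cam('top');s=cam('side')
im=d['img'][105:265,130:440];cv2.imwrite('pics/c1.png',cv2.resize(im,None,fx=2.55,fy=2.55,interpolation=cv2.INTER_CUBIC))
for t,z in dict(bottle=.1,block=.045,tipbox=.1,stirrer=.05,heater=.036,tray=.012,mat=.004,beaker=.04,rack=.03,jar=.06).items():
    for m in masks_of(t,'top')[:3]:
        c=cv2.findContours(m['region'].astype('u1'),0,1)[0];c=max(c,key=cv2.contourArea)[:,0]
        w=back(d,c,z)
        r=cv2.minAreaRect((w*1000).astype('f4'));print(t,m['at'],np.round(r[0]),np.round(r[1]),round(r[2],1))
E
```

```text
bottle [314.1, 141.4] [615. -95.] [51. 68.] 88.4
block [405.3, 200.1] [ 460. -341.] [92. 58.] 69.8
tipbox [157.5, 225.6] [410. 329.] [ 58. 101.] 1.5
tipbox [279.4, 223.7] [398.  12.] [55. 56.] 43.7
tipbox [172.3, 237.9] [399. 304.] [158. 141.] 13.8
stirrer [171.5, 235.4] [401. 321.] [159. 141.] 11.7
stirrer [317.6, 159.9] [606. -99.] [134. 137.] 77.7
heater [379.0, 273.4] [ 257. -263.] [143. 139.] 81.7
heater [477.3, 223.8] [ 385. -548.] [143. 135.] 88.1
heater [316.7, 158.4] [ 608. -100.] [136. 138.] 77.5
mat [240.6, 166.0] [583. 126.] [150. 149.] 80.1
beaker [276.6, 224.4] [399.  19.] [54. 57.] 43.7
beaker [174.2, 233.7] [400. 326.] [164. 144.] 12.0
rack [405.3, 133.2] [ 660. -352.] [ 86. 128.] 5.7
jar [152.0, 135.6] [663. 359.] [75. 59.] 44.7
```

View pics/c1.png

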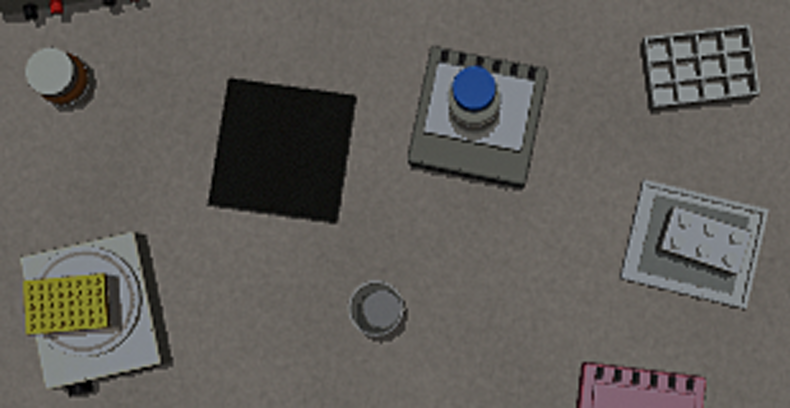

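The crop confirms the choices: bottle cap at crop (474,88) on the grey heater, block at (707,240) in the small tray, tip box at (67,303) on the stirrer, with its knob toward the robot. The mat at (282,150) is empty. Next I'll fit box models to the masks from both cameras.

```bash
cat >> h.py <<'E'
from scipy.optimize import minimize
def cyl(r,z0,z1,x,y):
    t=np.linspace(0,2*np.pi,40); return np.array([[x+r*np.cos(a),y+r*np.sin(a),z] for z in(z0,z1) for a in t])
def sil(d,parts,S=4):
    m=np.zeros((400*S,640*S),'u1')
    for P in parts: cv2.fillConvexPoly(m,cv2.convexHull(np.round((proj(d,P)+.5)*S).astype(np.int32)),1)
    return cv2.resize(m.astype('f4'),(640,400),interpolation=cv2.INTER_AREA)
def fit(model,data,p0,step):
    def cost(p):
        c=0
        for d,M in data:
            s=sil(d,model(*p)); c+=1-np.minimum(s,M).sum()/np.maximum(s,M).sum()
        return c/len(data)
    p0=np.array(p0,float);best=None
    for k in range(2):
        sx=np.vstack([p0]+[p0+np.eye(len(p0))[i]*step[i]*(1 if k==0 else -.5) for i in range(len(p0))])
        r=minimize(cost,p0,method='Nelder-Mead',options=dict(initial_simplex=sx,maxiter=150,xatol=1e-4,fatol=1e-4));p0=r.x
    return r.x,r.fun
def getmask(t,c,near,tol=30):
    for k in range(3):
        for m in masks_of(t,c):
            if np.hypot(*(np.array(m['at'])-near))<tol: return m['region'].astype('f4')
def measure(t,model,p0,step,z,cams,tol=15):
    C=[]
    for n,d in cams.items():
        near=proj(d,[[p0[0],p0[1],z]])[0]; m=getmask(t,n,near,tol)
        if m is not None: C.append((n,(d,m)))
    out={}
    for n,c in C+([('both',None)] if len(C)>1 else []):
        p,f=fit(model,[c] if c else [x[1] for x in C],p0,step); out[n]=(np.round(p,4).tolist(),round(f,3))
    print(t,out);return out
stir=lambda x,y,a:[box(.150,.130,0,.046,x-.01*np.cos(a),y-.01*np.sin(a),a),cyl(.06,.046,.055,x,y)]
E
cat > m1.py <<'E'
from h import *
C={'top':cam('top'),'side':cam('side')}
s=[.01,.01,.1]
measure('mat',lambda x,y,a:[box(.15,.15,0,.004,x,y,a)],[.583,.126,-.17],s,0,C)
measure('tray',lambda x,y,a:[box(.115,.145,0,.012,x,y,a)],[.46,-.34,-.3],s,0,C,20)
measure('block',lambda x,y,a:[box(.05,.09,.005,.045,x,y,a)],[.46,-.34,-.3],s,.03,C)
measure('heater',lambda x,y,a:[box(.135,.135,0,.036,x,y,a),box(.08,.11,.036,.045,x+.01*np.cos(a)*0,y,a)],[.608,-.1,-.2],s,.03,C)
measure('stirrer',stir,[.4,.32,.2],s,.03,C,25)
measure('tipbox',lambda x,y,a:[box(.056,.084,.055,.109,x,y,a)],[.41,.33,.1],s,.08,C,20)
measure('bottle',lambda x,y:[cyl(.028,.045,.111,x,y),cyl(.022,.129,.153,x,y)],[.61,-.095],s[:2],.1,C)
measure('beaker',lambda x,y:[cyl(.03,0,.075,x,y)],[.4,.02],s[:2],.04,C)
E
python3 m1.py
```

```text
mat {'top': ([0.5832, 0.1269, -0.1662], np.float64(0.023)), 'side': ([0.5807, 0.1267, -0.1641], np.float64(0.046)), 'both': ([0.582, 0.1264, -0.1691], np.float64(0.039))}
tray {'side': ([0.4591, -0.341, -0.2679], np.float64(0.361))}
block {'top': ([0.4642, -0.3457, -0.3549], np.float64(0.038)), 'side': ([0.461, -0.3452, -0.3546], np.float64(0.06)), 'both': ([0.4632, -0.3456, -0.3539], np.float64(0.066))}
heater {'top': ([0.6119, -0.0976, -0.2127], np.float64(0.232)), 'side': ([0.6095, -0.0988, -0.2263], np.float64(0.242)), 'both': ([0.6107, -0.0985, -0.2184], np.float64(0.24))}
stirrer {'top': ([0.4145, 0.334, 0.2003], np.float64(0.295)), 'side': ([0.4107, 0.3293, 0.1877], np.float64(0.317)), 'both': ([0.4133, 0.3339, 0.2047], np.float64(0.309))}
tipbox {'top': ([0.4111, 0.3343, 0.0536], np.float64(0.086)), 'side': ([0.4065, 0.3309, 0.0053], np.float64(0.093)), 'both': ([0.4098, 0.3336, 0.0519], np.float64(0.111))}
bottle {'top': ([0.6172, -0.0959], np.float64(0.049)), 'side': ([0.6177, -0.0919], np.float64(0.049)), 'both': ([0.6165, -0.0946], np.float64(0.066))}
beaker {'top': ([0.3986, 0.0168], np.float64(0.134)), 'side': ([0.3999, 0.0209], np.float64(0.167)), 'both': ([0.3986, 0.0177], np.float64(0.153))}
```

```bash
cat > m2.py <<'E'
from h import *
d=cam('top');im=d['img']
st=getmask('stirrer','top',[172,235],25);tb=getmask('tipbox','top',[158,225],15)
if st is not None and tb is not None:
    # stirrer: union with tipbox silhouette in both model and data
    tbm=box(.056,.084,.055,.109,.4111,.3343,.0536)
    print('stir',fit(lambda x,y,a:stir(x,y,a)+[tbm],[(d,np.maximum(st,tb))],[.405,.32,.2],[.01,.01,.1]))
g=cv2.cvtColor(im,cv2.COLOR_BGR2GRAY)
k=(g>135).astype('u1');w=k.copy();k[:]=0;k[115:175,285:350]=w[115:175,285:350]
n,l,s,_=cv2.connectedComponentsWithStats(k);i=1+s[1:,4].argmax();m=(l==i)
c=max(cv2.findContours(m.astype('u1'),0,1)[0],key=cv2.contourArea)[:,0]
r=cv2.minAreaRect((back(d,c,.045)*1000).astype('f4'));print('plate',r,s[i])
k[:]=0;k[170:230,370:435]=(g>125)[170:230,370:435]
c=np.vstack(cv2.findContours(k,0,1)[0])[:,0]
r=cv2.minAreaRect((back(d,c,.012)*1000).astype('f4'));print('tray',r)
M=cv2.resize(im,None,fx=5,fy=5,interpolation=cv2.INTER_CUBIC)
def dr(P,col):
    q=np.round((proj(d,P)+.5)*5).astype(int);cv2.polylines(M,[q.reshape(-1,1,2)],True,col,1)
dr(box(.08,.11,0,.045,.611,-.098,-.218)[4:],(0,0,255))
dr(box(.135,.135,0,.036,.611,-.098,-.218)[4:],(255,0,0))
dr(cyl(.06,0,.055,.405,.32)[40:],(0,0,255)); dr(box(.056,.084,0,.109,.411,.334,.0536)[4:],(255,0,0))
dr(box(.115,.145,0,.012,.46,-.341,-.268)[4:],(0,0,255)); dr(box(.05,.09,0,.045,.464,-.3457,-.355)[4:],(255,0,0))
v=np.hstack([M[r*5:r*5+265,c*5:c*5+260] if 0 else M[r*5:r*5+325,c*5:c*5+265] for r,c in((190,137),(118,290),(170,375))])
cv2.imwrite('pics/ov1.png',v)
E
python3 m2.py
```

```text
stir (array([0.41435816, 0.3350321 , 0.20443796]), np.float64(0.06702780723571777))
plate ((612.409423828125, -130.04156494140625), (47.59286117553711, 77.53932189941406), 77.02422332763672) [317 134  22  30 297]
tray ((462.5437316894531, -340.82672119140625), (143.82510375976562, 113.7378158569336), 74.68289947509766)
```

View pics/ov1.png

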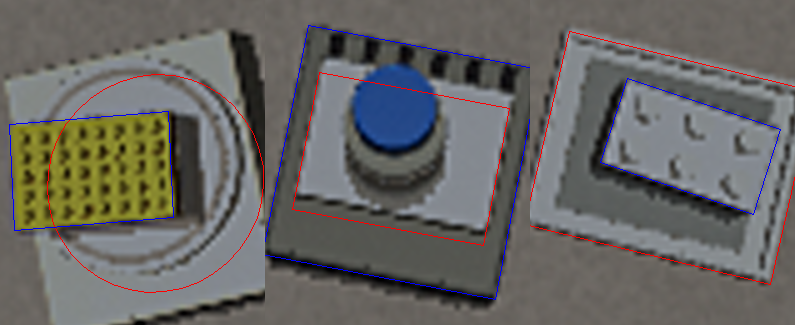

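```bash
cat > go.py <<'E'
import sys,numpy as np
from station import get_obs
from scipy.spatial.transform import Rotation as Ro
def delta(x,y,z,a):
    o=get_obs();R=np.array(o['orientation'])
    best=None
    for b in(a,a+np.pi):
        T=np.c_[[-np.sin(b),np.cos(b),0],[np.cos(b),np.sin(b),0],[0,0,-1]]
        r=Ro.from_matrix(R.T@T).as_rotvec()
        print('shift',np.round(R.T@(np.array([x,y,z])-o['ee_pos']),4).tolist(),'turn',np.round(r,3).tolist(),'j7',round(o['joints'][6],2),'t',o['clock'])
if __name__=='__main__':
    v=sys.argv[1:]
    for i in range(0,len(v),4): delta(*map(float,v[i:i+4]))
E
python3 go.py .410 .3338 .18 .05
```

```text
shift [-0.3181, -0.2027, 0.0467] turn [0.0, 0.0, 1.279] j7 -0.08 t 2.85
shift [-0.3181, -0.2027, 0.0467] turn [-0.0, 0.0, -1.863] j7 -0.08 t 2.85
```

send_rows(
  plan=[
    [1, [-0.05, -0.03, 0.0], [0, 0, 0.18]],
    [1, [-0.1, -0.06, 0.0], [0, 0, 0.36]],
    [1, [-0.15, -0.09, 0.0], [0, 0, 0.54]],
    [1, [-0.2, -0.125, 0.0], [0, 0, 0.72]],
    [1, [-0.25, -0.16, 0.01], [0, 0, 0.9]],
    [1, [-0.29, -0.185, 0.03], [0, 0, 1.08]],
    [1, [-0.318, -0.203, 0.047], [0, 0, 1.279]],
    [1, [-0.318, -0.203, 0.047], [0, 0, 1.279]],
    [1, [-0.318, -0.203, 0.047], [0, 0, 1.279]],
    [1, [-0.318, -0.203, 0.047], [0, 0, 1.279]],
  ],
)

```text
clock: 4.1
ee_pos: [0.4091, 0.335, 0.1802]
orientation: [[-0.053, 0.999, 0.0], [0.999, 0.053, 0.001], [0.001, 0.0, -1.0]]
wrist_force: [-0.1, 0.6, 0.1]
finger_gap: 1.002
gripper_force: 0.0
```

```bash
python3 go.py .410 .3338 .076 .05
```

```text
shift [-0.0013, 0.0008, 0.1042] turn [0.0, -0.001, 0.003] j7 -0.57 t 4.1
shift [-0.0013, 0.0008, 0.1042] turn [0.002, 0.0, -3.138] j7 -0.57 t 4.1
```

Descend, grip and lift 10 mm.

send_rows(
  plan=[
    [1, [-0.001, 0.001, 0.04], [0, 0, 0]],
    [1, [-0.001, 0.001, 0.075], [0, 0, 0]],
    [1, [-0.001, 0.001, 0.095], [0, 0, 0]],
    [1, [-0.001, 0.001, 0.104], [0, 0, 0]],
    [1, [-0.001, 0.001, 0.104], [0, 0, 0]],
    [0.5, [-0.001, 0.001, 0.104], [0, 0, 0]],
    [0.5, [-0.001, 0.001, 0.104], [0, 0, 0]],
    [0.5, [-0.001, 0.001, 0.104], [0, 0, 0]],
    [0.5, [-0.001, 0.001, 0.104], [0, 0, 0]],
    [0.5, [-0.001, 0.001, 0.104], [0, 0, 0]],
    [0.5, [-0.001, 0.001, 0.104], [0, 0, 0]],
    [0.5, [-0.001, 0.001, 0.094], [0, 0, 0]],
  ],
  squeeze=20,
)

```text
clock: 5.6
ee_pos: [0.4104, 0.3321, 0.0854]
orientation: [[-0.05, 0.999, -0.001], [0.999, 0.05, -0.001], [-0.001, -0.001, -1.0]]
wrist_force: [0.3, 0.3, -2.1]
finger_gap: 0.609
gripper_force: 19.9
```

```bash
python3 go.py .583 .1265 .16 .05 .583 .1265 .026 .05
```

```text
shift [-0.2141, 0.1621, -0.0745] turn [-0.001, 0.001, -0.0] j7 -0.5 t 5.6
shift [-0.2141, 0.1621, -0.0745] turn [0.002, 0.002, 3.141] j7 -0.5 t 5.6
shift [-0.2139, 0.1622, 0.0595] turn [-0.001, 0.001, -0.0] j7 -0.5 t 5.6
shift [-0.2139, 0.1622, 0.0595] turn [0.002, 0.002, 3.141] j7 -0.5 t 5.6
```

send_rows(
  plan=[
    [0.5, [0, 0, -0.04], [0, 0, 0]],
    [0.5, [-0.01, 0.01, -0.07], [0, 0, 0]],
    [0.5, [-0.05, 0.035, -0.075], [0, 0, 0]],
    [0.5, [-0.09, 0.07, -0.075], [0, 0, 0]],
    [0.5, [-0.13, 0.1, -0.075], [0, 0, 0]],
    [0.5, [-0.17, 0.13, -0.075], [0, 0, 0]],
    [0.5, [-0.2, 0.15, -0.075], [0, 0, 0]],
    [0.5, [-0.214, 0.162, -0.06], [0, 0, 0]],
    [0.5, [-0.214, 0.162, -0.02], [0, 0, 0]],
    [0.5, [-0.214, 0.162, 0.02], [0, 0, 0]],
    [0.5, [-0.214, 0.162, 0.045], [0, 0, 0]],
    [0.5, [-0.214, 0.162, 0.055], [0, 0, 0]],
    [0.5, [-0.214, 0.162, 0.06], [0, 0, 0]],
    [0.5, [-0.214, 0.162, 0.06], [0, 0, 0]],
  ],
)

```text
clock: 7.35
ee_pos: [0.5838, 0.1271, 0.0264]
orientation: [[-0.05, 0.999, 0.001], [0.999, 0.05, 0.0], [0.0, 0.001, -1.0]]
wrist_force: [-0.1, 0.8, -0.8]
finger_gap: 0.606
gripper_force: 19.9
```

send_rows(
  plan=[
    [0.5, [0, 0, 0.001], [0, 0, 0]],
    [1, [0, 0, 0.001], [0, 0, 0]],
    [1, [0, 0, 0.001], [0, 0, 0]],
    [1, [0, 0, 0.001], [0, 0, 0]],
    [1, [0, 0, 0.0], [0, 0, 0]],
    [1, [0, 0, -0.02], [0, 0, 0]],
    [1, [0, 0, -0.06], [0, 0, 0]],
    [1, [0, 0, -0.11], [0, 0, 0]],
    [1, [0, 0, -0.17], [0, 0, 0]],
    [1, [0, 0, -0.2], [0, 0, 0]],
    [1, [-0.05, -0.04, -0.21], [0, 0, 0]],
    [1, [-0.05, -0.1, -0.21], [0, 0, 0]],
    [1, [-0.05, -0.16, -0.21], [0, 0, 0]],
    [1, [-0.05, -0.21, -0.21], [0, 0, 0]],
    [1, [-0.05, -0.21, -0.21], [0, 0, 0]],
  ],
)

```text
clock: 9.22
ee_pos: [0.3727, 0.0662, 0.2356]
orientation: [[-0.051, 0.999, -0.001], [0.999, 0.051, 0.002], [0.002, -0.001, -1.0]]
wrist_force: [1.0, 1.4, 0.3]
finger_gap: 1.0
gripper_force: 0.0
```

```bash
python3 - <<'E'
from h import *
C={'top':cam('top'),'side':cam('side')}
cv2.imwrite('pics/top1.png',C['top']['img'])
cv2.imwrite('pics/s1.png',np.hstack([cv2.resize(C['top']['img'][110:270,130:350],None,fx=1.8,fy=1.8),cv2.resize(C['side']['img'][100:260,200:420],None,fx=1.8,fy=1.8)]))
s=[.01,.01,.1]
measure('stirrer',stir,[.413,.33,.2],s,.03,C,25)
measure('tipbox',lambda x,y,a:[box(.056,.084,.004,.058,x,y,a)],[.583,.126,.05],s,.03,C,20)
measure('bottle',lambda x,y:[cyl(.028,.045,.111,x,y),cyl(.022,.129,.153,x,y)],[.617,-.095],s[:2],.1,C)
E
python3 go.py .617 -.095 .21 .78
```

```text
stirrer {'top': ([0.4156, 0.335, 0.2027], np.float64(0.534)), 'side': ([0.412, 0.3335, 0.2172], np.float64(0.286)), 'both': ([0.4148, 0.3348, 0.2042], np.float64(0.415))}
tipbox {'top': ([0.5842, 0.1301, 0.0617], np.float64(0.061)), 'side': ([0.5807, 0.1262, 0.0445], np.float64(0.091)), 'both': ([0.5839, 0.1291, 0.0465], np.float64(0.089))}
bottle {'top': ([0.6158, -0.0936], np.float64(0.051)), 'side': ([0.6137, -0.0956], np.float64(0.07)), 'both': ([0.6158, -0.0938], np.float64(0.066))}
shift [-0.1731, 0.2321, 0.0257] turn [-0.0, 0.001, -0.731] j7 -0.26 t 9.625
shift [-0.1731, 0.2321, 0.0257] turn [0.001, 0.001, 2.411] j7 -0.26 t 9.625
```

View pics/s1.png

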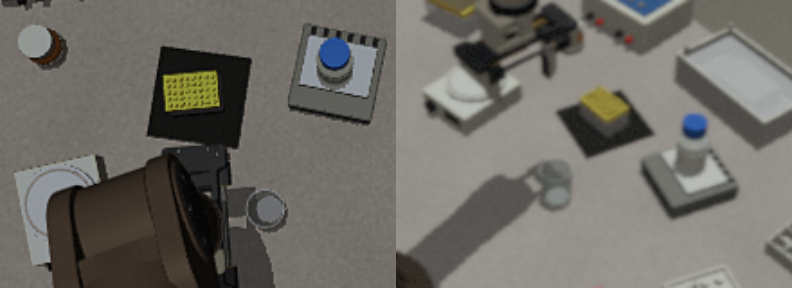

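The tip box is upright on the mat, at (190,92) in the left panel. Now over the bottle.

send_rows(
  plan=[
    [1, [-0.04, 0.05, 0.0], [0, 0, 0]],
    [1, [-0.075, 0.1, 0.0], [0, 0, 0]],
    [1, [-0.11, 0.15, 0.0], [0, 0, 0]],
    [1, [-0.145, 0.195, 0.0], [0, 0, 0]],
    [1, [-0.173, 0.231, 0.01], [0, 0, 0]],
    [1, [-0.173, 0.231, 0.025], [0, 0, 0]],
    [1, [-0.173, 0.231, 0.025], [0, 0, 0]],
    [1, [-0.173, 0.231, 0.025], [0, 0, 0]],
  ],
)

```text
clock: 10.62
ee_pos: [0.615, -0.0938, 0.211]
orientation: [[-0.051, 0.999, -0.0], [0.999, 0.051, 0.001], [0.001, -0.0, -1.0]]
wrist_force: [-0.3, -0.6, -0.4]
finger_gap: 0.995
gripper_force: 0.0
```

```bash
python3 - <<'E'
from h import *
C={'top':cam('top'),'side':cam('side')}
measure('stirrer',stir,[.413,.33,.2],[.01,.01,.1],.03,C,25)
E
python3 go.py .616 -.0945 .125 .05
```

```text
stirrer {'top': ([0.4168, 0.3338, 0.2178], np.float64(0.089)), 'side': ([0.4098, 0.3332, 0.2219], np.float64(0.088)), 'both': ([0.4158, 0.3341, 0.2353], np.float64(0.097))}
shift [-0.0005, 0.0004, 0.0866] turn [0.001, -0.0, 0.001] j7 0.4 t 10.825
shift [-0.0005, 0.0004, 0.0866] turn [0.001, 0.002, -3.141] j7 0.4 t 10.825
```

send_rows(
  plan=[
    [1, [0, 0, 0.03], [0, 0, 0]],
    [1, [0, 0, 0.06], [0, 0, 0]],
    [1, [0, 0, 0.08], [0, 0, 0]],
    [1, [0, 0, 0.086], [0, 0, 0]],
    [1, [0, 0, 0.086], [0, 0, 0]],
    [0.3, [0, 0, 0.086], [0, 0, 0]],
    [0.3, [0, 0, 0.086], [0, 0, 0]],
    [0.3, [0, 0, 0.086], [0, 0, 0]],
    [0.3, [0, 0, 0.086], [0, 0, 0]],
    [0.3, [0, 0, 0.086], [0, 0, 0]],
    [0.3, [0, 0, 0.086], [0, 0, 0]],
    [0.3, [0, 0, 0.086], [0, 0, 0]],
    [0.3, [0, 0, 0.076], [0, 0, 0]],
    [0.3, [0, 0, 0.056], [0, 0, 0]],
    [0.3, [0, 0, 0.01], [0, 0, 0]],
    [0.3, [0, 0, -0.035], [0, 0, 0]],
    [0.3, [0, 0, -0.035], [0, 0, 0]],
    [0.3, [0, 0, -0.035], [0, 0, 0]],
  ],
  squeeze=25,
)

```text
clock: 13.08
ee_pos: [0.615, -0.0944, 0.2453]
orientation: [[-0.05, 0.999, -0.001], [0.999, 0.05, 0.0], [0.001, -0.001, -1.0]]
wrist_force: [-0.2, -0.2, -2.2]
finger_gap: 0.47
gripper_force: 25.0
```

```bash
python3 go.py .413 .3325 .25 .05 .413 .3325 .136 .05; python3 - <<'E'
from h import *
C={'top':cam('top'),'side':cam('side')}
d=C['top']
M=cv2.resize(d['img'],None,fx=5,fy=5,interpolation=cv2.INTER_CUBIC)
def dr(P,col):
    q=np.round((proj(d,P)+.5)*5).astype(int);cv2.polylines(M,[q.reshape(-1,1,2)],True,col,1)
dr(cyl(.06,0,.055,.413,.3325)[40:],(0,0,255))
dr(box(.08,.11,0,.045,.6175,-.1,-.218)[4:],(0,0,255))
S=cv2.resize(C['side']['img'][100:230,260:420],None,fx=2,fy=2.5)
cv2.imwrite('pics/ov2.png',np.hstack([M[950:1275,685:985],M[590:915,1450:1700],S[:325,:250]]))
E
```

```text
shift [0.4365, -0.1803, -0.0044] turn [-0.001, -0.001, 0.0] j7 0.38 t 13.075
shift [0.4365, -0.1803, -0.0044] turn [0.001, -0.001, -3.141] j7 0.38 t 13.075
shift [0.4364, -0.1802, 0.1096] turn [-0.001, -0.001, 0.0] j7 0.38 t 13.075
shift [0.4364, -0.1802, 0.1096] turn [0.001, -0.001, -3.141] j7 0.38 t 13.075
```

View pics/ov2.png

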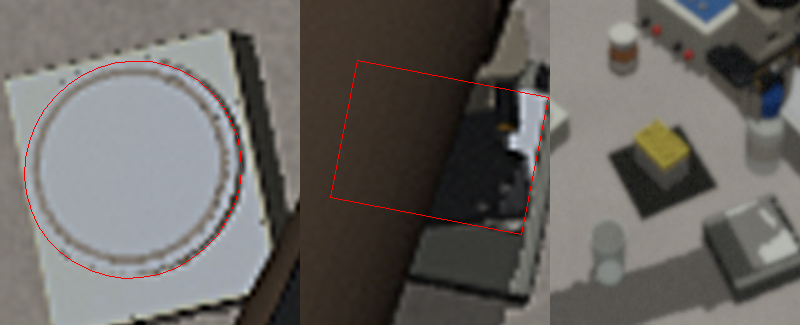

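The red circle fits the stirrer plate, and the bottle is held. I'll carry it to the stirrer.

send_rows(
  plan=[
    [0.3, [0.03, -0.012, 0], [0, 0, 0]],
    [0.3, [0.08, -0.033, 0], [0, 0, 0]],
    [0.3, [0.13, -0.054, 0], [0, 0, 0]],
    [0.3, [0.18, -0.074, 0], [0, 0, 0]],
    [0.3, [0.23, -0.095, 0], [0, 0, 0]],
    [0.3, [0.28, -0.116, 0], [0, 0, 0]],
    [0.3, [0.33, -0.136, 0], [0, 0, 0]],
    [0.3, [0.38, -0.157, 0], [0, 0, 0]],
    [0.3, [0.42, -0.174, 0], [0, 0, 0]],
    [0.3, [0.436, -0.18, 0.0], [0, 0, 0]],
    [0.3, [0.436, -0.18, 0.02], [0, 0, 0]],
    [0.3, [0.436, -0.18, 0.05], [0, 0, 0]],
    [0.3, [0.436, -0.18, 0.08], [0, 0, 0]],
    [0.3, [0.436, -0.18, 0.09], [0, 0, 0]],
    [0.3, [0.436, -0.18, 0.09], [0, 0, 0]],
  ],
)

```text
clock: 15.05
ee_pos: [0.414, 0.331, 0.1554]
orientation: [[-0.049, 0.999, -0.001], [0.999, 0.049, -0.001], [-0.001, -0.001, -1.0]]
wrist_force: [0.2, 0.6, -2.4]
finger_gap: 0.471
gripper_force: 25.0
```

```bash
python3 go.py .413 .3325 .1355 .05
```

```text
shift [0.0015, -0.0009, 0.0199] turn [-0.001, 0.001, -0.001] j7 -0.51 t 15.05
shift [0.0015, -0.0009, 0.0199] turn [0.002, 0.001, 3.141] j7 -0.51 t 15.05
```

send_rows(
  plan=[
    [0.3, [0.001, -0.001, 0.008], [0, 0, 0]],
    [0.3, [0.001, -0.001, 0.014], [0, 0, 0]],
    [0.3, [0.001, -0.001, 0.018], [0, 0, 0]],
    [0.3, [0.001, -0.001, 0.02], [0, 0, 0]],
    [0.3, [0.001, -0.001, 0.02], [0, 0, 0]],
    [0.7, [0.001, -0.001, 0.02], [0, 0, 0]],
    [1, [0.001, -0.001, 0.02], [0, 0, 0]],
    [1, [0.001, -0.001, 0.02], [0, 0, 0]],
    [1, [0.001, -0.001, 0.02], [0, 0, 0]],
    [1, [0.001, -0.001, 0.01], [0, 0, 0]],
    [1, [0.001, -0.001, -0.02], [0, 0, 0]],
    [1, [0.001, -0.001, -0.06], [0, 0, 0]],
    [1, [0.001, -0.001, -0.1], [0, 0, 0]],
    [1, [-0.05, 0.0, -0.1], [0, 0, 0]],
    [1, [-0.1, 0.0, -0.1], [0, 0, 0]],
    [1, [-0.15, 0.0, -0.1], [0, 0, 0]],
    [1, [-0.2, 0.0, -0.1], [0, 0, 0]],
  ],
)

```text
clock: 17.18
ee_pos: [0.4239, 0.1303, 0.2565]
orientation: [[-0.05, 0.999, 0.001], [0.999, 0.05, 0.001], [0.001, 0.001, -1.0]]
wrist_force: [0.2, -0.7, -0.1]
finger_gap: 0.997
gripper_force: 0.0
```

```bash
python3 go.py .463 -.3455 .15 -.354; python3 - <<'E'
from h import *
C={'top':cam('top'),'side':cam('side')}
s=[.01,.01,.1]
measure('bottle',lambda x,y:[cyl(.028,.055,.121,x,y),cyl(.022,.139,.163,x,y)],[.413,.332],s[:2],.11,C)
measure('heater',lambda x,y,a:[box(.135,.135,0,.036,x,y,a)],[.608,-.1,-.2],s,.03,C)
d=C['top'];g=cv2.cvtColor(d['img'],cv2.COLOR_BGR2GRAY);k=np.zeros_like(g);k[118:175,288:348]=(g>135)[118:175,288:348]
n,l,st,_=cv2.connectedComponentsWithStats(k);i=1+st[1:,4].argmax()
c=max(cv2.findContours((l==i).astype('u1'),0,1)[0],key=cv2.contourArea)[:,0]
print('plate',cv2.minAreaRect((back(d,c,.045)*1000).astype('f4')))
M=cv2.resize(d['img'],None,fx=5,fy=5,interpolation=cv2.INTER_CUBIC)
q=np.round((proj(d,box(.08,.11,0,.045,.6175,-.1,-.218)[4:])+.5)*5).astype(int);cv2.polylines(M,[q.reshape(-1,1,2)],True,(0,0,255),1)
S=cv2.resize(C['side']['img'][90:220,200:325],None,fx=2,fy=2.5)
cv2.imwrite('pics/ov3.png',np.hstack([M[850:1175,635:935],M[590:915,1420:1700],S[:325,:220]]))
E
```

```text
shift [-0.4773, 0.0152, 0.1061] turn [0.001, -0.001, 0.404] j7 -0.28 t 17.175
shift [-0.4773, 0.0152, 0.1061] turn [0.001, 0.001, -2.738] j7 -0.28 t 17.175
bottle {'side': ([0.4116, 0.3331], np.float64(0.118))}
heater {'top': ([0.6118, -0.0985, -0.2253], np.float64(0.028)), 'side': ([0.6077, -0.0989, -0.2402], np.float64(0.057)), 'both': ([0.6105, -0.0988, -0.2214], np.float64(0.049))}
plate ((619.532958984375, -100.6073989868164), (109.10215759277344, 78.20452880859375), 77.02422332763672)
```

View pics/ov3.png

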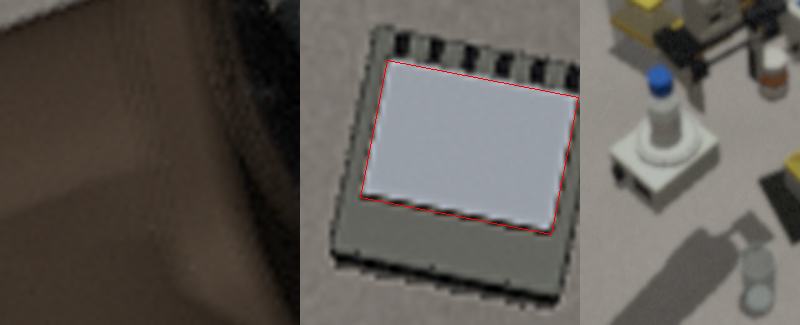

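The bottle stands upright on the stirrer, at (662,130) in the right panel. The heater plate outline matches (.618,-.100). Now to the block.

send_rows(
  plan=[
    [1, [-0.05, 0.0, 0], [0, 0, 0.05]],
    [1, [-0.1, 0.003, 0], [0, 0, 0.09]],
    [1, [-0.15, 0.005, 0], [0, 0, 0.14]],
    [1, [-0.2, 0.006, 0], [0, 0, 0.18]],
    [1, [-0.25, 0.008, 0], [0, 0, 0.22]],
    [1, [-0.3, 0.01, 0], [0, 0, 0.27]],
    [1, [-0.35, 0.011, 0], [0, 0, 0.31]],
    [1, [-0.4, 0.013, 0.02], [0, 0, 0.36]],
    [1, [-0.45, 0.014, 0.06], [0, 0, 0.4]],
    [1, [-0.477, 0.015, 0.1], [0, 0, 0.404]],
    [1, [-0.477, 0.015, 0.106], [0, 0, 0.404]],
    [1, [-0.477, 0.015, 0.106], [0, 0, 0.404]],
  ],
)

```text
clock: 19.08
ee_pos: [0.4631, -0.3425, 0.1494]
orientation: [[0.346, 0.938, -0.001], [0.938, -0.346, 0.001], [0.0, -0.001, -1.0]]
wrist_force: [-0.1, 0.3, 0.5]
finger_gap: 1.002
gripper_force: 0.0
```

```bash
python3 go.py .463 -.3455 .019 -.354
```

```text
shift [-0.0029, 0.0011, 0.1304] turn [-0.001, -0.0, 0.001] j7 0.65 t 19.075
shift [-0.0029, 0.0011, 0.1304] turn [0.001, -0.002, -3.14] j7 0.65 t 19.075
```

send_rows(
  plan=[
    [1, [-0.002, 0.001, 0.04], [0, 0, 0]],
    [1, [-0.002, 0.001, 0.08], [0, 0, 0]],
    [1, [-0.002, 0.001, 0.11], [0, 0, 0]],
    [1, [-0.002, 0.001, 0.124], [0, 0, 0]],
    [1, [-0.002, 0.001, 0.13], [0, 0, 0]],
    [1, [-0.002, 0.001, 0.13], [0, 0, 0]],
    [0.4, [-0.002, 0.001, 0.13], [0, 0, 0]],
    [0.4, [-0.002, 0.001, 0.13], [0, 0, 0]],
    [0.4, [-0.002, 0.001, 0.13], [0, 0, 0]],
    [0.4, [-0.002, 0.001, 0.13], [0, 0, 0]],
    [0.4, [-0.002, 0.001, 0.13], [0, 0, 0]],
    [0.4, [-0.002, 0.001, 0.13], [0, 0, 0]],
    [0.4, [-0.002, 0.001, 0.13], [0, 0, 0]],
    [0.4, [-0.002, 0.001, 0.12], [0, 0, 0]],
    [0.4, [-0.002, 0.001, 0.12], [0, 0, 0]],
  ],
  squeeze=40,
)

```text
clock: 20.95
ee_pos: [0.4632, -0.3462, 0.0304]
orientation: [[0.347, 0.938, 0.001], [0.938, -0.347, -0.001], [-0.0, 0.001, -1.0]]
wrist_force: [0.6, 1.1, -3.2]
finger_gap: 0.54
gripper_force: 40.0
```

```bash
python3 go.py .618 -.1 .15 -.222 .618 -.1 .06 -.222
```

```text
shift [0.2845, 0.06, -0.1196] turn [0.001, 0.0, -0.132] j7 0.78 t 20.95
shift [0.2845, 0.06, -0.1196] turn [0.0, -0.001, 3.01] j7 0.78 t 20.95
shift [0.2846, 0.0599, -0.0296] turn [0.001, 0.0, -0.132] j7 0.78 t 20.95
shift [0.2846, 0.0599, -0.0296] turn [0.0, -0.001, 3.01] j7 0.78 t 20.95
```

send_rows(
  plan=[
    [0.4, [0, 0, -0.03], [0, 0, 0]],
    [0.4, [0, 0, -0.07], [0, 0, 0]],
    [0.4, [0.02, 0.004, -0.11], [0, 0, -0.01]],
    [0.4, [0.06, 0.013, -0.12], [0, 0, -0.03]],
    [0.4, [0.1, 0.021, -0.12], [0, 0, -0.05]],
    [0.4, [0.15, 0.032, -0.12], [0, 0, -0.07]],
    [0.4, [0.2, 0.042, -0.12], [0, 0, -0.1]],
    [0.4, [0.25, 0.053, -0.12], [0, 0, -0.12]],
    [0.4, [0.275, 0.058, -0.12], [0, 0, -0.132]],
    [0.4, [0.2845, 0.06, -0.12], [0, 0, -0.132]],
    [0.4, [0.2845, 0.06, -0.1], [0, 0, -0.132]],
    [0.4, [0.2845, 0.06, -0.07], [0, 0, -0.132]],
    [0.4, [0.2845, 0.06, -0.05], [0, 0, -0.132]],
    [0.4, [0.2845, 0.06, -0.045], [0, 0, -0.132]],
    [0.4, [0.2845, 0.06, -0.045], [0, 0, -0.132]],
  ],
)

```text
clock: 22.82
ee_pos: [0.6177, -0.1006, 0.0747]
orientation: [[0.221, 0.975, -0.0], [0.975, -0.221, -0.0], [-0.0, -0.0, -1.0]]
wrist_force: [-0.6, 1.2, -1.5]
finger_gap: 0.539
gripper_force: 40.0
```

```bash
python3 go.py .618 -.1 .061 -.222
```

```text
shift [0.0007, 0.0002, 0.0137] turn [-0.0, 0.0, -0.001] j7 0.36 t 22.825
shift [0.0007, 0.0002, 0.0137] turn [0.001, 0.0, 3.14] j7 0.36 t 22.825
```

send_rows(
  plan=[
    [0.4, [0, 0, 0.006], [0, 0, 0]],
    [0.4, [0, 0, 0.01], [0, 0, 0]],
    [0.4, [0, 0, 0.013], [0, 0, 0]],
    [0.4, [0, 0, 0.0145], [0, 0, 0]],
    [0.4, [0, 0, 0.0145], [0, 0, 0]],
    [0.7, [0, 0, 0.0145], [0, 0, 0]],
    [1, [0, 0, 0.0145], [0, 0, 0]],
    [1, [0, 0, 0.0145], [0, 0, 0]],
    [1, [0, 0, 0.014], [0, 0, 0]],
    [1, [0, 0, -0.01], [0, 0, 0]],
    [1, [0, 0, -0.05], [0, 0, 0]],
    [1, [0, 0, -0.09], [0, 0, 0]],
    [1, [0.05, 0.0, -0.11], [0, 0, 0]],
    [1, [0.1, 0.0, -0.11], [0, 0, 0]],
    [1, [0.15, 0.0, -0.11], [0, 0, 0]],
    [1, [0.2, 0.0, -0.11], [0, 0, 0]],
    [1, [0.2, 0.0, -0.11], [0, 0, 0]],
  ],
)

```text
clock: 24.95
ee_pos: [0.6621, 0.1017, 0.1838]
orientation: [[0.212, 0.977, -0.001], [0.977, -0.212, 0.002], [0.002, -0.001, -1.0]]
wrist_force: [0.1, -0.1, -0.3]
finger_gap: 1.001
gripper_force: 0.0
```

```bash
python3 go.py .583 .128 .15 .053; python3 - <<'E'
from h import *
C={'top':cam('top'),'side':cam('side')}
s=[.01,.01,.1]
measure('block',lambda x,y,a:[box(.05,.09,.045,.085,x,y,a)],[.618,-.1,-.22],s,.07,C)
measure('bottle',lambda x,y:[cyl(.028,.055,.121,x,y),cyl(.022,.139,.163,x,y)],[.413,.332],s[:2],.11,C,20)
measure('tray',lambda x,y,a:[box(.115,.145,0,.012,x,y,a)],[.46,-.34,-.27],s,0,C,20)
d=C['top']
M=cv2.resize(d['img'],None,fx=5,fy=5,interpolation=cv2.INTER_CUBIC)
def dr(P):
    q=np.round((proj(d,P)+.5)*5).astype(int);cv2.polylines(M,[q.reshape(-1,1,2)],True,(0,0,255),1)
dr(box(.08,.11,0,.045,.618,-.1,-.222)[4:]);dr(box(.115,.145,0,.012,.4625,-.341,-.267)[4:])
cv2.imwrite('pics/ov4.png',np.hstack([M[590:915,1440:1720],M[850:1175,1860:2180],cv2.resize(C['side']['img'][150:280,300:380],(200,325))]))
E
```

```text
shift [0.0089, -0.0828, 0.0339] turn [-0.001, -0.002, -0.267] j7 -0.02 t 24.95
shift [0.0089, -0.0828, 0.0339] turn [-0.003, 0.001, 2.875] j7 -0.02 t 24.95
block {'top': ([0.618, -0.1001, -0.2417], np.float64(0.06)), 'side': ([0.6171, -0.1009, -0.2366], np.float64(0.054)), 'both': ([0.6178, -0.1002, -0.2469], np.float64(0.061))}
bottle {'top': ([0.4078, 0.2867], np.float64(0.76)), 'side': ([0.4128, 0.3334], np.float64(0.101)), 'both': ([0.4121, 0.3323], np.float64(0.438))}
tray {'top': ([0.4621, -0.3396, -0.2781], np.float64(0.031)), 'side': ([0.4595, -0.34, -0.2576], np.float64(0.034)), 'both': ([0.4611, -0.3397, -0.2689], np.float64(0.038))}
```

View pics/ov4.png

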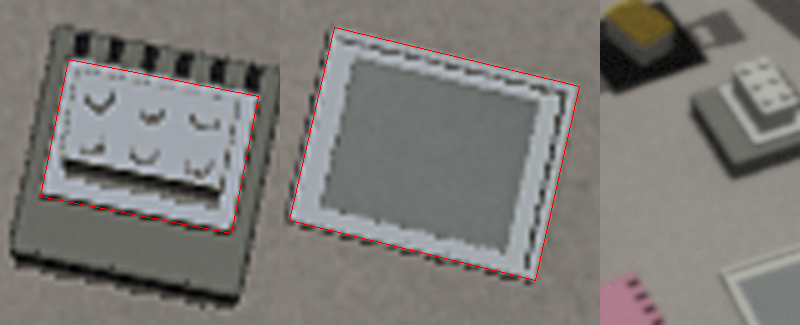

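The block is centred and square on the heater plate, and the outlined tray is empty. Next is the tip box.

send_rows(
  plan=[
    [1, [0.005, -0.04, 0.0], [0, 0, -0.13]],
    [1, [0.01, -0.082, 0.01], [0, 0, -0.267]],
    [1, [0.01, -0.082, 0.034], [0, 0, -0.267]],
    [1, [0.01, -0.082, 0.034], [0, 0, -0.267]],
    [1, [0.01, -0.082, 0.034], [0, 0, -0.267]],
  ],
)

```text
clock: 25.98
ee_pos: [0.5849, 0.1223, 0.1515]
orientation: [[-0.044, 0.999, 0.001], [0.999, 0.044, -0.0], [-0.0, 0.001, -1.0]]
wrist_force: [0.0, -0.5, 0.3]
finger_gap: 0.998
gripper_force: 0.0
```

```bash
python3 go.py .584 .129 .026 .05
```

```text
shift [0.0067, -0.0008, 0.1255] turn [0.001, 0.0, -0.006] j7 0.16 t 25.975
shift [0.0067, -0.0008, 0.1255] turn [0.0, -0.002, 3.135] j7 0.16 t 25.975
```

send_rows(
  plan=[
    [1, [0.006, -0.001, 0.04], [0, 0, -0.005]],
    [1, [0.006, -0.001, 0.08], [0, 0, -0.005]],
    [1, [0.006, -0.001, 0.11], [0, 0, -0.005]],
    [1, [0.006, -0.001, 0.12], [0, 0, -0.005]],
    [1, [0.006, -0.001, 0.125], [0, 0, -0.005]],
    [1, [0.006, -0.001, 0.125], [0, 0, -0.005]],
    [0.5, [0.006, -0.001, 0.125], [0, 0, -0.005]],
    [0.5, [0.006, -0.001, 0.125], [0, 0, -0.005]],
    [0.5, [0.006, -0.001, 0.125], [0, 0, -0.005]],
    [0.5, [0.006, -0.001, 0.125], [0, 0, -0.005]],
    [0.5, [0.006, -0.001, 0.125], [0, 0, -0.005]],
    [0.5, [0.006, -0.001, 0.125], [0, 0, -0.005]],
    [0.5, [0.006, -0.001, 0.115], [0, 0, -0.005]],
    [0.5, [0.006, -0.001, 0.08], [0, 0, -0.005]],
    [0.5, [0.006, -0.001, 0.03], [0, 0, -0.005]],
    [0.5, [0.006, -0.001, -0.02], [0, 0, -0.005]],
    [0.5, [0.006, -0.001, -0.02], [0, 0, -0.005]],
    [0.5, [0.006, -0.001, -0.02], [0, 0, -0.005]],
  ],
  squeeze=20,
)

```text
clock: 28.22
ee_pos: [0.5822, 0.1292, 0.1703]
orientation: [[-0.05, 0.999, -0.001], [0.999, 0.05, 0.0], [0.0, -0.001, -1.0]]
wrist_force: [-0.1, 0.3, -1.9]
finger_gap: 0.607
gripper_force: 20.0
```

```bash
python3 go.py .4615 -.3405 .17 -.269; python3 - <<'E'
from h import *
C={'top':cam('top'),'side':cam('side')}
o=get_obs();x,y,z=o['ee_pos'];print(o['ee_pos'])
measure('tipbox',lambda x,y,a:[box(.056,.084,z-.022,z+.032,x,y,a)],[x,y,.05],[.01,.01,.1],z,C,20)
E
```

```text
shift [-0.4631, -0.1441, 0.0003] turn [-0.001, -0.0, 0.319] j7 0.14 t 28.225
shift [-0.4631, -0.1441, 0.0003] turn [0.0, -0.001, -2.822] j7 0.14 t 28.225
[0.5817387  0.12906388 0.16938266]
tipbox {'top': ([0.5938, 0.0788, 0.5346], np.float64(0.751)), 'side': ([0.5887, 0.1153, -0.6248], np.float64(0.318)), 'both': ([0.5826, 0.1273, -0.0226], np.float64(0.601))}
```

send_rows(
  plan=[
    [0.5, [-0.03, -0.009, -0.01], [0, 0, 0.02]],
    [0.5, [-0.08, -0.025, -0.02], [0, 0, 0.05]],
    [0.5, [-0.13, -0.04, -0.02], [0, 0, 0.09]],
    [0.5, [-0.18, -0.056, -0.02], [0, 0, 0.12]],
    [0.5, [-0.23, -0.072, -0.02], [0, 0, 0.16]],
    [0.5, [-0.28, -0.087, -0.02], [0, 0, 0.19]],
    [0.5, [-0.33, -0.103, -0.02], [0, 0, 0.23]],
    [0.5, [-0.38, -0.118, -0.02], [0, 0, 0.26]],
    [0.5, [-0.43, -0.134, -0.01], [0, 0, 0.3]],
    [0.5, [-0.455, -0.142, 0.0], [0, 0, 0.319]],
    [0.5, [-0.463, -0.144, 0.03], [0, 0, 0.319]],
    [0.5, [-0.463, -0.144, 0.08], [0, 0, 0.319]],
    [0.5, [-0.463, -0.144, 0.11], [0, 0, 0.319]],
    [0.5, [-0.463, -0.144, 0.13], [0, 0, 0.319]],
    [0.5, [-0.463, -0.144, 0.13], [0, 0, 0.319]],
    [0.5, [-0.463, -0.144, 0.13], [0, 0, 0.319]],
  ],
)

```text
clock: 30.42
ee_pos: [0.4625, -0.3413, 0.0418]
orientation: [[0.266, 0.964, 0.001], [0.964, -0.266, -0.001], [-0.001, 0.001, -1.0]]
wrist_force: [0.6, -1.2, -1.4]
finger_gap: 0.616
gripper_force: 20.0
```

```bash
python3 go.py .4615 -.3405 .027 -.269
```

```text
shift [0.0006, -0.0012, 0.0148] turn [0.001, 0.001, -0.0] j7 0.86 t 30.425
shift [0.0006, -0.0012, 0.0148] turn [0.001, -0.002, 3.141] j7 0.86 t 30.425
```

send_rows(
  plan=[
    [0.5, [0.001, -0.001, 0.006], [0, 0, 0]],
    [0.5, [0.001, -0.001, 0.011], [0, 0, 0]],
    [0.5, [0.001, -0.001, 0.014], [0, 0, 0]],
    [0.5, [0.001, -0.001, 0.0155], [0, 0, 0]],
    [0.5, [0.001, -0.001, 0.0155], [0, 0, 0]],
    [0.75, [0.001, -0.001, 0.0155], [0, 0, 0]],
    [1, [0.001, -0.001, 0.0155], [0, 0, 0]],
    [1, [0.001, -0.001, 0.0155], [0, 0, 0]],
    [1, [0.001, -0.001, 0.015], [0, 0, 0]],
    [1, [0.001, -0.001, -0.01], [0, 0, 0]],
    [1, [0.001, -0.001, -0.06], [0, 0, 0]],
    [1, [0.001, -0.001, -0.11], [0, 0, 0]],
    [1, [0.001, -0.001, -0.17], [0, 0, 0]],
    [1, [0.05, -0.02, -0.21], [0, 0, 0]],
    [1, [0.1, -0.04, -0.21], [0, 0, 0]],
    [1, [0.15, -0.06, -0.21], [0, 0, 0]],
    [1, [0.2, -0.08, -0.21], [0, 0, 0]],
    [1, [0.25, -0.1, -0.21], [0, 0, 0]],
    [1, [0.3, -0.1, -0.21], [0, 0, 0]],
    [1, [0.3, -0.1, -0.21], [0, 0, 0]],
  ],
)

```text
clock: 32.92
ee_pos: [0.446, -0.0208, 0.2506]
orientation: [[0.259, 0.966, 0.0], [0.966, -0.259, 0.001], [0.001, -0.0, -1.0]]
wrist_force: [1.4, -1.6, -0.2]
finger_gap: 1.0
gripper_force: 0.0
```

```bash
python3 - <<'E'
from h import *
C={'top':cam('top'),'side':cam('side')}
s=[.01,.01,.1]
measure('tipbox',lambda x,y,a:[box(.056,.084,.005,.059,x,y,a)],[.4615,-.34,-.27],s,.04,C,20)
measure('bottle',lambda x,y:[cyl(.028,.055,.121,x,y),cyl(.022,.139,.163,x,y)],[.413,.332],s[:2],.11,C,20)
measure('block',lambda x,y,a:[box(.05,.09,.045,.085,x,y,a)],[.618,-.1,-.22],s,.07,C)
cv2.imwrite('pics/end.png',np.vstack([C['top']['img'][100:300,100:500],C['side']['img'][90:310,190:590]]))
E
```

```text
tipbox {'top': ([0.4623, -0.3374, -0.2541], np.float64(0.113)), 'side': ([0.4602, -0.3377, -0.3259], np.float64(0.11)), 'both': ([0.4619, -0.3373, -0.287], np.float64(0.116))}
bottle {'top': ([0.4134, 0.3321], np.float64(0.088)), 'side': ([0.4109, 0.3353], np.float64(0.193)), 'both': ([0.4134, 0.3335], np.float64(0.148))}
block {'top': ([0.6182, -0.0998, -0.2265], np.float64(0.053)), 'side': ([0.6165, -0.0989, -0.2751], np.float64(0.118)), 'both': ([0.6182, -0.1001, -0.2392], np.float64(0.092))}
```

View pics/end.png

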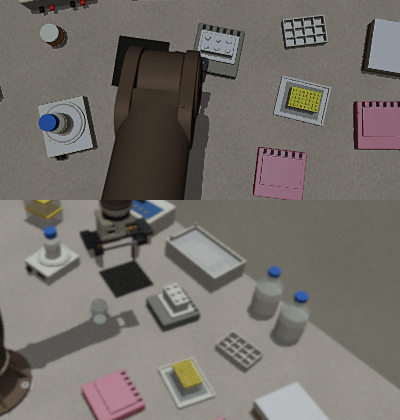

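All three are in place and upright: the bottle at (55,123), the block at (217,45) and the tip box at (305,98) in the upper panel. The beaker, rack and jar look unmoved. The robot is touching nothing, so I'll hand in.

```bash
python3 -c "
from station import *
print(finish_job())"
```

```text
the job is handed in; nothing more can be done
None
```

I handed the job in after about 33 s of robot time, having parked the tip box on the mat first. In the last camera fits the bottle (stirrer), tube block (heater) and tip box (tray) are upright, within about 5 mm of centre and close to square. The beaker, rack and jar looked unmoved, and no verdict came back.

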